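Stock the garage shelf in two neat rows

ROBOT

A 6-joint arm with a two-finger parallel gripper is mounted at the origin on the work surface. World frame = base frame: x ahead of the robot, y to its left, z up, the work surface at z = 0. Lengths are in m, angles in rad, forces in N, time in s.
With the tool pointing down it reaches from about 0.35 to 0.975 m from the base axis. Payload 4.9 kg.
Tool frame: the origin (TCP) lies on the centre line of the jaws, within the pads' length; the fingertips stand ctrl.tcp_to_tips ahead of it and the grasp point (between the pads) lies 3 mm ahead of it (ctrl.tcp_to_tips is the distance from the TCP to the fingertips, in m); z points along the fingers, y is the direction in which the jaws open and shut (so a half turn about z gives the same grasp; the last joint's range is limited). The gripper opens to 85 mm and grips with 20 to 120 N. Pads are 22 mm wide; open, the fingers measure 114 mm over their backs; the gripper's body (76 mm by 85 mm) begins 54 mm behind the grasp point. The pads swing forward as they close: fully open they stand 13 mm farther back than shut.
Start: joints at [-1.377, 0.053, 1.613, -0, 1.476, -0.119], TCP at [0.192, -0.595, 0.253] pointing down, gripper open.
Joint ranges: [-3.01, 3.01], [-1.01, 2.22], [0.06, 2.58], [-1.02, 4.17], [0.09, 2.62], [-3.14, 3.14]. Speed limits (rad/s): [2.57, 2.57, 3.14, 3.14, 3.14, 3.14].

INTERFACE

Orientations are given as a rotation vector (axis times angle).
In Python, from station import ctrl, vision gives the robot as it stands.
- The arm moves only by the tool jog_arm, never from a script. Its argument "deltas" is a list of rows, each a list of 7 numbers: the turn, a rotation vector about the tool's x, y, z in rad, then the shift along the tool's x, y, z in cm, then the opening, from 0 (shut) to 1 (fully open). A call has 1 to 12 rows; each row shifts and turns the commanded pose from where the row before left it, along the tool's axes as they then stand; what a row does not reach is not made up. A row lasts 1/12 s, in which the tool goes at most 41.7 mm and 7.16 degrees, less where a joint would pass 70% of its speed; a pose out of reach is approached as far as the arm can. A call with a gripper value outside its range is refused whole. The fingers move at their own pace and stop on an object; "grip_force" is the grip in N (left out, the last holds). Time passes only in rows, so rows that do not move let the fingers close. It gives the time, the measured TCP pose, the force and the opening at its end, in the units of the state.
- ctrl.get_obs(): the state, without advancing time (a new reading comes with each control period).
- vision.get_image(name): name is "scene" or "top" or "wrist"; returns (picture, depth): 384x512x3 uint8, red, green, blue; 384x512 float32, m along the optical axis (not along the pixel's ray), 0 where there is no reading.
- vision.calibration(name): a dict with "fx", "fy", "cx", "cy" (pixels), "rvec" (rotation vector, rad) and "tvec" (3), from world to camera coordinates, as OpenCV has them; the wrist camera has in their place "hand_eye" (4x4, takes a point from camera to tool coordinates, whose origin is the TCP and whose axes are the flange's). Camera axes: x right, y down, z forward; pixel columns grow to the right and rows downward; lengths in m; the calibration is good to about 2 mm. The wrist camera is an equidistant fisheye: a pixel r from the principal point sees the ray r / f radians off the axis. A picture is of the moment at which its call begins: read the wrist's pose just before it. calibration takes no time and is no camera call.
- ctrl.finish_job(): hands the job in, once; it reports no verdict.
The state is a dict: "t": time; "q": joint angles; "dq": joint speeds; "effort": joint torques, N m; "tool_pos": TCP position; "tool_rot": TCP orientation; "contact_force": force on the tool from outside, world axes, zero at the start; "wrist_torque": the same for the moment, N m; "opening": finger opening in m.
Only numpy, scipy, OpenCV 4.12 (cv2) and the standard library are available. Lean on these libraries where they do the work, as an engineer would, in place of code of your own. Each camera call takes 0.05 s, during which the arm holds its last target. There are 200 camera calls.

TASK

Stock the little shelf: stand the two loose fluid tins in a row beside the tin already on it, and the two loose oil filters in a row beside the filter already on it, so each kind fills its own bay from the end cheek inwards. Stand them upright on the middle line of the board from front to back, the tins square to the shelf with their narrow sides along the row like the one that is there, each no more than about a centimetre from its neighbour. Set them down rather than dropping or toppling them, and leave the two pieces already on the shelf and the jack, carton and brake drum where they are.

Things in the scene. Friction and masses are not known exactly. Their poses are not given: they have to be found in the camera images.
- shelf: low fixed plywood shelf, board 110 deep (x) x 476 long (y), top at 60 mm. Origin: footprint centre at bench height; x to the back, y to the left. Middle line: x = 0. End cheeks (inner faces y = +-226) to 110 mm height; divider 8 thick at y = 0, 40 above the board, makes two bays; rear lip (x 55 to 63) 15 above the board; front open
- bay_left (a point): on the board's top, in the middle of the left (+y) bay
- bay_right (a point): on the board's top, in the middle of the right (-y) bay
- shelf_tin: flat bare-metal fluid tin, body 60 (x) x 38 (y) x 88 mm high; black screw cap, 24 mm across, 12 mm off centre to +x, brings it to 105 mm; about 0.3 kg. Origin: centre of the underside; z up. It already stands on the shelf at the outer end of one bay (left or right, it varies), its 60 mm side running front to back. Stays there
- shelf_filter: round bare-metal oil filter, 62 mm diameter, 75 mm high, flat top, fluted crown; about 0.3 kg. Origin: centre of the underside; z up. It already stands on the shelf at the outer end of the other bay. Stays there
- tin_a: flat bare-metal fluid tin, body 60 (x) x 38 (y) x 88 mm high; black screw cap, 24 mm across, 12 mm off centre to +x, brings it to 105 mm; about 0.3 kg. Origin: centre of the underside; z up. Loose on the bench before the shelf, turned any way. Alike with tin_b: their order does not matter
- tin_b: flat bare-metal fluid tin, body 60 (x) x 38 (y) x 88 mm high; black screw cap, 24 mm across, 12 mm off centre to +x, brings it to 105 mm; about 0.3 kg. Origin: centre of the underside; z up. Loose on the bench before the shelf, turned any way
- filter_a: round bare-metal oil filter, 62 mm diameter, 75 mm high, flat top, fluted crown; about 0.3 kg. Origin: centre of the underside; z up. Loose on the bench before the shelf. Alike with filter_b: their order does not matter
- filter_b: round bare-metal oil filter, 62 mm diameter, 75 mm high, flat top, fluted crown; about 0.3 kg. Origin: centre of the underside; z up. Loose on the bench before the shelf
- jack: small bottle jack among the loose stock: round foot 70 mm across, 115 mm high, 1.8 kg. Origin: centre of the underside. Not to be moved
- carton: open cardboard carton 150 (x) x 130 (y) x 100 mm with steel bars lying across its top, up to 130 mm high, beyond the shelf's left end. Origin: centre of the underside. Not to be moved
- drum: dark steel brake drum, 152 mm diameter, 60 mm high, beyond the shelf's right end. Origin: centre of the underside. Not to be moved
There are look-alikes about, which are no part of the job. Leave any blue look-alike of the filter_a alone. What is shaped like the shelf_filter but yellow is not meant.

How it is judged:
By the outcome, as a careful person would: the job done as asked, in the order asked, and still so for the second after the job is handed in, with the robot touching nothing.
It also fails if it takes over 72 s, if anything falls off the work surface, if the arm or the gripper's body presses on something with over 40 N, if the wrist force passes 120 N, or if a joint passes its speed limit or range.

## Working session

There is one attempt and no reset: what is moved stays moved. The work goes in short steps, Python scripts to look and compute and a tool call to move; the robot and the scene stay as the last step left them, time stands still between calls to the robot, and variables do not carry over. Pictures are saved under pics/ and viewed, about 8 in all and at most 12, crops included, and the job is handed in when it is done.

Besides the shell and the picture viewer there is one more tool, called after "Emit:" as name([rows], argument=value, ...), one row to a line, values as JSON. jog_arm: Moves the arm, as the interface text tells. Its arguments: {"type":"object","properties":{"deltas":{"type":"array"},"grip_force":{"type":"number"}},"required":["deltas"]}

```bash
mkdir -p pics; ls; cat > h.py <<'E'
import numpy as np, cv2
from scipy.spatial.transform import Rotation as R
from station import ctrl, vision
def save(n,im): cv2.imwrite(f'pics/{n}.png',cv2.cvtColor(im,cv2.COLOR_RGB2BGR))
def cloud(name):
    im,d=vision.get_image(name); c=vision.calibration(name)
    v,u=np.mgrid[:384,:512]
    p=np.stack([(u-c['cx'])/c['fx']*d,(v-c['cy'])/c['fy']*d,d],-1)
    Rm=R.from_rotvec(np.ravel(c['rvec'])).as_matrix()
    w=(p-np.ravel(c['tvec']))@Rm; w[d==0]=np.nan
    return im,w
E
python3 - <<'E'
from h import *
print(ctrl.get_obs(),ctrl.tcp_to_tips)
for n in('top','scene'):
    im,w=cloud(n); save(n,im); np.savez(f'{n}.npz',im=im,w=w); print(n,vision.calibration(n))
print(vision.calibration('wrist'))
im=[cv2.imread(f'pics/{n}.png') for n in('top','scene')]
E
```

```text
pics
{'t': 0.0, 'q': array([-1.37697298e+00,  5.33719810e-02,  1.61430059e+00,  1.71736893e-05,
        1.47598913e+00, -1.18975803e-01]), 'dq': array([ 8.32932420e-04, -2.31313609e-04, -1.27962925e-03,  1.21137443e-03,
        4.55095234e-04,  1.10065502e-05]), 'effort': array([ 2.22028866e-03, -3.93675828e+01, -3.70179212e+01,  9.23398829e-05,
        7.01969329e-03,  5.51327048e-06]), 'tool_pos': array([ 0.192234  , -0.59409582,  0.25204966]), 'tool_rot': array([-3.10120534e+00, -4.89018384e-01,  9.47044790e-05]), 'contact_force': array([-0.27168786,  0.19148172, -0.28653097]), 'wrist_torque': array([ 0.02406792, -0.00437057, -0.00931671]), 'opening': 0.08558176264835607} 0.022
top {'fx': 450.50452372237396, 'fy': 450.50452372237396, 'cx': 260.6141497921029, 'cy': 185.07176901905132, 'rvec': array([ 2.13631795, -2.17948264,  0.10144722]), 'tvec': array([0.02309142, 0.5037011 , 1.40760136])}
scene {'fx': 467.4452862311218, 'fy': 467.4452862311218, 'cx': 251.60593187370432, 'cy': 189.99773598188372, 'rvec': array([ 1.51031166,  2.22469826, -0.74679848]), 'tvec': array([ 0.19533205, -0.35251648,  1.8150479 ])}
{'fx': 297.3186396354542, 'fy': 297.3186396354542, 'cx': 252.62811685285138, 'cy': 190.11980690137236, 'hand_eye': array([[-8.46030265e-04, -9.64535409e-01, -2.63952134e-01,
         6.70553724e-02],
       [ 9.99999415e-01, -6.38049598e-04, -8.73674844e-04,
         1.14370826e-03],
       [ 6.74275770e-04, -2.63952719e-01,  9.64535384e-01,
        -1.20407327e-01],
       [ 0.00000000e+00,  0.00000000e+00,  0.00000000e+00,
         1.00000000e+00]])}
```

View pics/top.png

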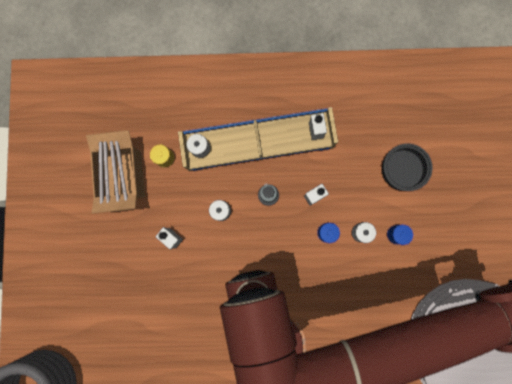

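View pics/scene.png

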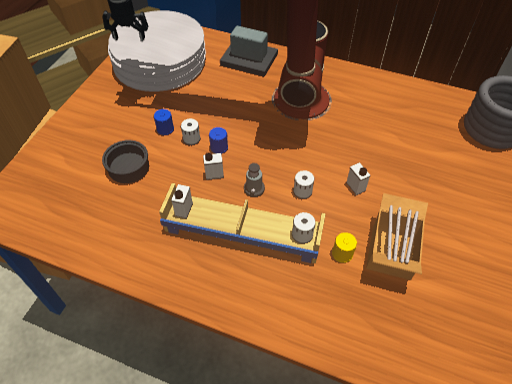

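The top view shows the shelf at (258,138), with its filter at (197,145) and its tin at (318,125). The loose tins are at (168,238) and (317,193). Round candidates: bare-metal filters (219,210) and (366,232), which fit the description; blue (329,232) and (402,234) and yellow (160,155) are look-alikes. The jack is at (269,194). Next I'll measure and make one crop to confirm.

```bash
python3 - <<'E'
from h import *
out=[]
for n in('top','scene'):
    z=np.load(n+'.npz'); im,w=z['im'],z['w']
    tb={'bench':(280,260)} 
    hs=w[...,2]; print(n,'bench z',np.nanmedian(hs[(hs<.03)&(hs>-.03)]))
    P={'top':dict(sf=(197,145),st=(318,125),ta=(168,238),tb=(317,193),fa=(219,210),fb=(366,232),jack=(269,194),b1=(329,232),b2=(402,234),yel=(160,155)),
       'scene':dict(sf=(304,222),st=(182,198),ta=(358,177),tb=(212,165),fa=(304,182),fb=(190,129),jack=(255,180),b1=(218,138),b2=(164,120),yel=(345,246))}[n]
    for k,(u,v) in P.items():
        r=20; s=w[v-r:v+r,u-r:u+r].reshape(-1,3); s=s[np.isfinite(s[:,2])]
        c0=np.nanmedian(w[v-2:v+3,u-2:u+3].reshape(-1,3),0)
        s=s[np.hypot(*(s[:,:2]-c0[:2]).T)<.06]
        base=.06 if k in('sf','st') else 0
        hi=s[:,2]-base
        lo=.068 if k[0] in'sfyb' and k not in('st','tb') else .078
        if k=='tb' or k=='ta' or k=='st': m=(hi>.078)&(hi<.096)
        else: m=hi>.066
        q=s[m]
        (cx,cy),(a,b),ang=cv2.minAreaRect((q[:,:2]*1000).astype(np.float32))
        cap=s[hi>.1]
        print(k,'n',len(q),'rect c %.0f %.0f size %.0f %.0f ang %.0f'%(cx,cy,a,b,ang),'z %.3f'%np.median(q[:,2]),'cap',cap.mean(0).round(3) if len(cap) else '')
    # board
    m=(abs(hs-.06)<.006)&(w[...,0]>.5)&(im[...,0]>120)&(im[...,1]>100)
    q=w[m]; print('board rect',cv2.minAreaRect((q[:,:2]*1000).astype(np.float32)),np.median(q[:,2]),len(q))
    out.append(cv2.resize(im[100:260,140:420] if n=='top' else im[90:270,100:400],(700,400)))
save('crop',np.vstack(out)[:800] if 0 else cv2.resize(np.vstack(out),(525,600)))
E
```

```text
top bench z -1.2674221720922344e-05
sf n 336 rect c 620 201 size 61 60 ang 52 z 0.135 cap 
st n 213 rect c 669 -163 size 61 39 ang 8 z 0.148 cap [ 0.681 -0.161  0.166]
ta n 205 rect c 342 301 size 60 39 ang 50 z 0.087 cap [0.35  0.311 0.105]
tb n 199 rect c 467 -158 size 38 60 ang 30 z 0.087 cap [ 0.473 -0.168  0.105]
fa n 322 rect c 425 143 size 59 62 ang 89 z 0.075 cap 
fb n 333 rect c 347 -303 size 61 60 ang 11 z 0.075 cap 
jack n 224 rect c 473 -9 size 48 50 ang 43 z 0.087 cap [ 0.473 -0.01   0.115]
b1 n 328 rect c 348 -193 size 60 60 ang 44 z 0.075 cap 
b2 n 340 rect c 339 -414 size 62 59 ang 33 z 0.074 cap 
yel n 312 rect c 602 326 size 60 60 ang 82 z 0.075 cap 
board rect ((636.2799072265625, 71.98587036132812), (112.328125, 559.3257446289062), 7.974681377410889) 0.06014874794066201 3838
scene bench z 0.0006388306210688138
sf n 348 rect c 622 198 size 60 60 ang 67 z 0.135 cap 
st n 187 rect c 669 -166 size 62 40 ang 4 z 0.148 cap [ 0.681 -0.164  0.166]
ta n 170 rect c 342 297 size 65 42 ang 50 z 0.087 cap [0.351 0.307 0.105]
tb n 158 rect c 467 -161 size 41 61 ang 32 z 0.088 cap [ 0.473 -0.171  0.105]
fa n 257 rect c 427 140 size 62 60 ang 43 z 0.075 cap 
fb n 203 rect c 346 -306 size 61 63 ang 85 z 0.076 cap 
jack n 252 rect c 479 -12 size 46 49 ang 19 z 0.085 cap [ 0.475 -0.012  0.115]
b1 n 204 rect c 349 -197 size 61 61 ang 55 z 0.076 cap 
b2 n 197 rect c 339 -419 size 62 60 ang 53 z 0.076 cap 
yel n 331 rect c 602 322 size 62 59 ang 27 z 0.074 cap 
board rect ((629.7276611328125, -90.05010986328125), (883.0447387695312, 192.87722778320312), 85.85953521728516) 0.060677389286475536 3059
```

View pics/crop.png

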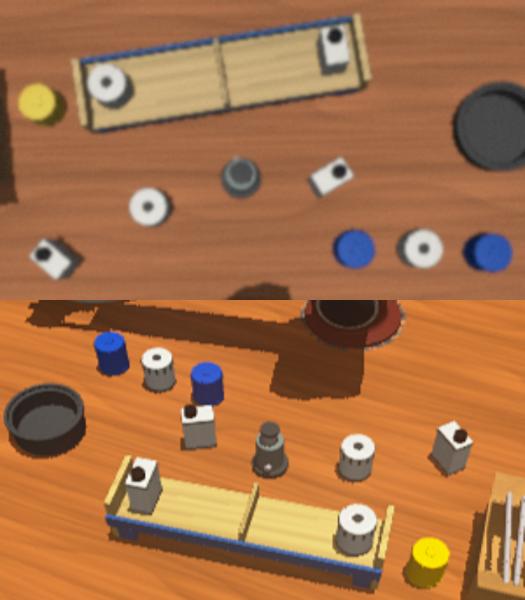

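```bash
cat >> h.py <<'E'
def phi():
    M=R.from_rotvec(ctrl.get_obs()['tool_rot']).as_matrix(); return np.degrees(np.arctan2(M[1,0],M[0,0]))
def tilt(): 
    M=R.from_rotvec(ctrl.get_obs()['tool_rot']).as_matrix(); return M[:,2].round(4)
def go(x,y,z,ph=None,start=None):
    "print total turn (rad) and shift (cm) in tool axes: turn first, then shift; also shift in present axes"
    o=ctrl.get_obs(); p=np.array(o['tool_pos']) if start is None else np.array(start[:3]); f=phi() if start is None else start[3]
    ph=f if ph is None else ph
    d=(np.array([x,y,z])-p)*100; a=np.radians(ph)
    s=[d[0]*np.cos(a)+d[1]*np.sin(a), d[0]*np.sin(a)-d[1]*np.cos(a), -d[2]]
    print('turn %.4f'%np.radians(-(ph-f)),'shift(after turn) cm',np.round(s,2),'len %.1f'%np.linalg.norm(s)); return [x,y,z,ph]
def wcloud():
    o=ctrl.get_obs(); c=vision.calibration('wrist'); im,d=vision.get_image('wrist')
    v,u=np.mgrid[:384,:512]; a=(u-c['cx'])/c['fx']; b=(v-c['cy'])/c['fy']; r=np.hypot(a,b)+1e-9
    k=np.tan(r)/r; p=np.stack([a*k*d,b*k*d,d],-1)
    H=np.array(c['hand_eye']); p=p@H[:3,:3].T+H[:3,3]
    w=p@R.from_rotvec(o['tool_rot']).as_matrix().T+np.array(o['tool_pos']); w[d==0]=np.nan
    return im,w
def top(w,c,lo,hi,r=.05):
    "rect of points with z in lo..hi within r of c"
    q=w.reshape(-1,3); q=q[np.isfinite(q[:,2])]; q=q[(np.hypot(q[:,0]-c[0],q[:,1]-c[1])<r)&(q[:,2]>lo)&(q[:,2]<hi)]
    if len(q)<20: return print('few',len(q))
    (x,y),(A,B),g=cv2.minAreaRect((q[:,:2]*1000).astype(np.float32))
    print('n',len(q),'c %.1f %.1f size %.1f %.1f ang %.1f z %.4f'%(x,y,A,B,g,np.median(q[:,2])),'mean',(q.mean(0)*1000).round(1))
E
python3 - <<'E'
from h import *
o=ctrl.get_obs(); print(phi(),tilt())
s=go(o['tool_pos'][0],o['tool_pos'][1],.34,97.7)
go(.62,-.02,.34,97.7,s)
E
```

```text
17.92305561450642 [-3.0e-04  1.8e-03 -1.0e+00]
turn -1.3924 shift(after turn) cm [ 0.    0.   -8.78] len 8.8
turn -0.0000 shift(after turn) cm [51.17 50.08 -0.  ] len 71.6
```

Emit:
jog_arm([
  [0,0,-0.116,0,0,-0.75,1],
  [0,0,-0.116,0,0,-0.75,1],
  [0,0,-0.116,0,0,-0.75,1],
  [0,0,-0.116,0,0,-0.75,1],
  [0,0,-0.116,0,0,-0.75,1],
  [0,0,-0.116,0,0,-0.75,1],
  [0,0,-0.116,0,0,-0.75,1],
  [0,0,-0.116,0,0,-0.75,1],
  [0,0,-0.116,0,0,-0.75,1],
  [0,0,-0.116,0,0,-0.75,1],
  [0,0,-0.116,0,0,-0.75,1],
  [0,0,-0.116,0,0,-0.75,1],
])

```text
t: 1.1
tool_pos: [0.1923, -0.5944, 0.3429]
tool_rot: [-2.06, -2.37, -0.001]
contact_force: [-0.1, 0.1, 0.2]
opening: 0.0855
```

Emit:
jog_arm([
  [0,0,0,2.13,2.09,0,1],
  [0,0,0,2.13,2.09,0,1],
  [0,0,0,2.13,2.09,0,1],
  [0,0,0,2.13,2.09,0,1],
  [0,0,0,2.13,2.09,0,1],
  [0,0,0,2.13,2.09,0,1],
  [0,0,0,2.13,2.09,0,1],
  [0,0,0,2.13,2.09,0,1],
  [0,0,0,2.13,2.09,0,1],
  [0,0,0,2.13,2.09,0,1],
  [0,0,0,2.13,2.09,0,1],
  [0,0,0,2.13,2.09,0,1],
])

```text
t: 2.1
tool_pos: [0.4072, -0.3064, 0.3428]
tool_rot: [-2.067, -2.365, -0.0]
contact_force: [0.3, -0.1, 0.5]
opening: 0.0854
```

Emit:
jog_arm([
  [0,0,0,2.13,2.09,0,1],
  [0,0,0,2.13,2.09,0,1],
  [0,0,0,2.13,2.09,0,1],
  [0,0,0,2.13,2.09,0,1],
  [0,0,0,2.13,2.09,0,1],
  [0,0,0,2.13,2.09,0,1],
  [0,0,0,2.13,2.09,0,1],
  [0,0,0,2.13,2.09,0,1],
  [0,0,0,2.13,2.09,0,1],
  [0,0,0,2.13,2.09,0,1],
  [0,0,0,2.13,2.09,0,1],
  [0,0,0,2.13,2.09,0,1],
  [0,0,0,0,0,0,1],
])

```text
validation failed for argument at $.de...
```

Emit:
jog_arm([
  [0,0,0,2.13,2.09,0,1],
  [0,0,0,2.13,2.09,0,1],
  [0,0,0,2.13,2.09,0,1],
  [0,0,0,2.13,2.09,0,1],
  [0,0,0,2.13,2.09,0,1],
  [0,0,0,2.13,2.09,0,1],
  [0,0,0,2.13,2.09,0,1],
  [0,0,0,2.13,2.09,0,1],
  [0,0,0,2.13,2.09,0,1],
  [0,0,0,2.13,2.09,0,1],
  [0,0,0,2.13,2.09,0,1],
  [0,0,0,0,0,0,1],
])

```text
t: 3.1
tool_pos: [0.6048, -0.0411, 0.3421]
tool_rot: [-2.061, -2.368, -0.002]
contact_force: [-0.1, 0.3, -0.1]
opening: 0.0856
```

```bash
python3 - <<'E'
from h import *
print(ctrl.get_obs()['tool_pos'],phi())
im,w=wcloud(); save('w1',im); np.savez('w1.npz',im=im,w=w)
print('bench',np.nanmedian(w[...,2][abs(w[...,2])<.02]))
top(w,(.62,.2),.126,.15);top(w,(.669,-.163),.138,.156);top(w,(.468,-.16),.078,.096);top(w,(.425,.141),.066,.09);top(w,(.342,.3),.078,.096)
def board(w,n):
    # board top points, in a rough shelf frame
    q=w.reshape(-1,3); q=q[np.isfinite(q[:,2])]
    a=np.radians(7.7); ex=np.array([np.cos(a),np.sin(a)]); ey=np.array([-np.sin(a),np.cos(a)])
    c=np.array([.645,.018]); L=np.c_[(q[:,:2]-c)@ex,(q[:,:2]-c)@ey]
    m=(abs(q[:,2]-.06)<.004)&(abs(L[:,1])<.15); x=L[m]
    bins=np.arange(-.14,.15,.02); fr=[];bk=[];yy=[]
    for b in bins:
        s=x[(abs(x[:,1]-b)<.01)&(abs(x[:,0])<.08),0]
        if len(s)>20: yy.append(b);fr.append(np.percentile(s,1));bk.append(np.percentile(s,99))
    print(n,'front line',np.polyfit(yy,fr,1).round(4),'back',np.polyfit(yy,bk,1).round(4),'z',np.median(q[m][abs(x[:,0])<.05,2]))
    m=(q[:,2]>.085)&(q[:,2]<.105)&(abs(L[:,0])<.05); y=L[m,1]
    for lo,hi in((-.02,.02),(.215,.25),(-.25,-.215)):
        s=y[(y>lo)&(y<hi)]
        if len(s)>5: print('  wall y',np.percentile(s,[2,98]).round(4),len(s))
    m=(q[:,2]>.103)&(q[:,2]<.113)&(abs(L[:,0])<.05); y=L[m,1]
    for lo,hi in((.215,.25),(-.25,-.215)):
        s=y[(y>lo)&(y<hi)]
        if len(s)>5: print('  cheek top y',np.percentile(s,[2,98]).round(4),len(s))
board(w,'wrist')
for n in('top','scene'): board(np.load(n+'.npz')['w'],n)
E
```

```text
[ 0.60479903 -0.04113516  0.3420567 ] 97.94226366870558
bench -0.00013590647529737598
few 0
n 1085 c 669.1 -164.2 size 59.9 39.4 ang 9.0 z 0.1474 mean [ 663.9 -159.5  146.9]
n 644 c 467.3 -158.2 size 39.4 59.9 ang 29.6 z 0.0875 mean [ 464.  -146.5   87. ]
n 1314 c 425.8 139.8 size 61.0 56.8 ang 3.4 z 0.0749 mean [427.6 139.7  74.5]
few 0
wrist front line [ 0.005  -0.0563] back [-0.0031  0.0528] z 0.05977067243620668
  wall y [-0.0041  0.0039] 550
  wall y [-0.2272 -0.2247] 152
  cheek top y [-0.2372 -0.2254] 413
top front line [-0.0033 -0.0562] back [-0.0031  0.0528] z 0.060137008848872665
  wall y [-0.0019  0.0057] 79
  wall y [0.227  0.2399] 42
  wall y [-0.2348 -0.2235] 45
  cheek top y [0.2274 0.2397] 120
  cheek top y [-0.2358 -0.2236] 113
scene front line [ 0.0014 -0.0574] back [-0.0015  0.0595] z 0.0605777787216092
  wall y [-0.006  0.002] 97
  wall y [0.2237 0.2348] 15
  wall y [-0.2331 -0.2274] 66
  cheek top y [0.2238 0.2352] 115
  cheek top y [-0.241  -0.2271] 108
```

View pics/w1.png

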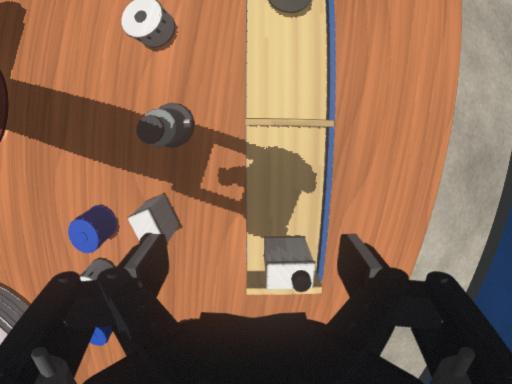

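The wrist view shows the shelf tin at (290,265), a loose tin at (155,215), the divider at y≈122 and the jack at (165,125). Its positions agree with the fixed cameras to about 2 mm. Next is tin_b.

```bash
python3 - <<'E'
from h import *
s=go(.467,-.158,.342); go(.467,-.158,.16,29.6,s)
E
```

```text
turn -0.0000 shift(after turn) cm [-9.520e+00 -1.513e+01  1.000e-02] len 17.9
turn 1.1917 shift(after turn) cm [ 0.   0.  18.2] len 18.2
```

Emit:
jog_arm([
  [0,0,0,-1.59,-2.52,0,1],
  [0,0,0,-1.59,-2.52,0,1],
  [0,0,0,-1.59,-2.52,0,1],
  [0,0,0,-1.59,-2.52,0,1],
  [0,0,0,-1.59,-2.52,0,1],
  [0,0,0,-1.59,-2.52,0,1],
])

```text
t: 3.65
tool_pos: [0.4642, -0.1609, 0.3429]
tool_rot: [-2.068, -2.364, 0.001]
contact_force: [0.5, -0.7, 0.6]
opening: 0.0851
```

Emit:
jog_arm([
  [0,0,0.0993,0,0,1.5,1],
  [0,0,0.0993,0,0,1.5,1],
  [0,0,0.0993,0,0,1.5,1],
  [0,0,0.0993,0,0,1.5,1],
  [0,0,0.0993,0,0,1.5,1],
  [0,0,0.0993,0,0,1.5,1],
  [0,0,0.0993,0,0,1.5,1],
  [0,0,0.0993,0,0,1.5,1],
  [0,0,0.0993,0,0,1.5,1],
  [0,0,0.0993,0,0,1.5,1],
  [0,0,0.0993,0,0,1.5,1],
  [0,0,0.0993,0,0,1.5,1],
])

```text
t: 4.65
tool_pos: [0.4653, -0.1602, 0.1623]
tool_rot: [3.041, 0.788, -0.001]
contact_force: [-0.0, -0.2, -0.3]
opening: 0.0856
```

Emit:
jog_arm([
  [0,0,0,0,0,0,1],
  [0,0,0,0,0,0,1],
])

```text
t: 4.82
tool_pos: [0.465, -0.1598, 0.1624]
tool_rot: [-3.037, -0.799, 0.003]
contact_force: [-0.1, -0.3, 0.4]
opening: 0.0855
```

```bash
python3 - <<'E'
from h import *
print(ctrl.get_obs()['tool_pos'],phi(),tilt())
im,w=wcloud(); save('w2',im)
top(w,(.468,-.16),.078,.096); top(w,(.468,-.16),.1,.115)
go(.467,-.158,.068,29.6)
E
```

```text
[ 0.4649895  -0.15980136  0.16236751] 29.49664589042113 [-2.3e-03  9.0e-04 -1.0e+00]
n 3440 c 467.3 -159.2 size 38.7 61.0 ang 29.9 z 0.0877 mean [ 469.2 -153.8   87.4]
n 1004 c 473.6 -169.4 size 22.7 22.7 ang 76.0 z 0.1047 mean [ 474.2 -168.9  104.6]
turn -0.0018 shift(after turn) cm [ 0.2  -0.12  9.56] len 9.6
```

Emit:
jog_arm([
  [0,0,0,0.23,0.06,1.5,1],
  [0,0,0,0,0,2,1],
  [0,0,0,0,0,2,1],
  [0,0,0,0,0,2,1],
  [0,0,0,0,0,1.4,1],
  [0,0,0,0,0,0.5,1],
  [0,0,0,0,0,0,0],
  [0,0,0,0,0,0,0],
  [0,0,0,0,0,0,0],
  [0,0,0,0,0,0,0],
  [0,0,0,0,0,0,0],
  [0,0,0,0,0,0,0],
], grip_force=45)

```text
t: 5.87
tool_pos: [0.4696, -0.1596, 0.0711]
tool_rot: [3.037, 0.797, 0.003]
contact_force: [-0.5, 0.9, 5.3]
opening: 0.0597
```

Emit:
jog_arm([
  [0,0,0,0,0,-1,0],
  [0,0,-0.108,0,0,-1.7,0],
  [0,0,-0.108,0,0,-1.7,0],
  [0,0,-0.108,0,0,-1.7,0],
  [0,0,-0.108,0,0,-1.7,0],
  [0,0,-0.108,0,0,-1.7,0],
  [0,0,-0.108,0,0,-1.7,0],
  [0,0,-0.108,0,0,-1.7,0],
  [0,0,-0.108,0,0,-1.7,0],
  [0,0,-0.108,0,0,-1.7,0],
  [0,0,-0.108,0,0,-1.7,0],
  [0,0,-0.108,0,0,-1.7,0],
])

```text
t: 6.87
tool_pos: [0.4676, -0.1587, 0.2662]
tool_rot: [-2.064, -2.366, 0.001]
contact_force: [0.4, 0.6, -3.6]
opening: 0.0593
```

```bash
python3 - <<'E'
from h import *
o=ctrl.get_obs();print(o['tool_pos'],phi(),tilt(),o['opening'],o['contact_force'])
go(.6629,-.1218,.2675,97.7)
E
```

```text
[ 0.46758494 -0.1586923   0.26618153] 97.7794226669349 [-2.e-03  8.e-04 -1.e+00] 0.059270482925935314 [ 0.37547971  0.61347213 -3.60104919]
turn 0.0014 shift(after turn) cm [ 1.04 19.85 -0.13] len 19.9
```

Emit:
jog_arm([
  [0,0,0,0.1,1.3,0,0],
  [0,0,0,0.1,2.2,0,0],
  [0,0,0,0.1,2.6,0,0],
  [0,0,0,0.1,2.6,0,0],
  [0,0,0,0.1,2.6,0,0],
  [0,0,0,0.1,2.6,0,0],
  [0,0,0,0.1,2.6,0,0],
  [0,0,0,0.1,2.1,0,0],
  [0,0,0,0.2,1.2,0,0],
  [0,0,0,0,0,0,0],
  [0,0,0,0,0,0,0],
])

```text
t: 7.78
tool_pos: [0.6629, -0.1231, 0.2649]
tool_rot: [-2.07, -2.36, 0.003]
contact_force: [0.3, -0.4, -4.2]
opening: 0.059
```

```bash
cat >> h.py <<'E'
C=np.array([.644,.0179]);A=np.radians(7.7)
def loc(w):
    L=w.copy(); d=w[...,:2]-C; L[...,0]=d[...,0]*np.cos(A)+d[...,1]*np.sin(A); L[...,1]=-d[...,0]*np.sin(A)+d[...,1]*np.cos(A); return L
def see(names=('wrist',)):
    for n in names:
        im,w=wcloud() if n=='wrist' else cloud(n)
        yield n,im,w,loc(w)
E
python3 - <<'E'
from h import *
for k in range(3): o=ctrl.get_obs();print(o['tool_pos'],phi(),loc(np.array(o['tool_pos'])).round(4))
im,w=wcloud();save('w3',im);L=loc(w); np.savez('w3.npz',im=im,w=w)
z=o['tool_pos'][2]
print('held');top(L,(0,-.141),z+.008,z+.03,.045);top(L,(0,-.141),z+.03,z+.05,.045)
print('held sides');top(L,(0,-.141),z-.06,z-.02,.06)
print('st');top(L,(0,-.184),.135,.156)
go(.6629,-.1218,.128,97.7)
E
```

```text
[ 0.66287678 -0.123104    0.26487934] 97.50707764882733 [-2.000e-04 -1.423e-01  2.649e-01]
[ 0.66287678 -0.123104    0.26487934] 97.50707764882733 [-2.000e-04 -1.423e-01  2.649e-01]
[ 0.66287678 -0.123104    0.26487934] 97.50707764882733 [-2.000e-04 -1.423e-01  2.649e-01]
held
n 10954 c -0.0 -144.4 size 39.0 89.5 ang 89.7 z 0.2815 mean [  -2.  -136.9  282.1]
n 4313 c 0.1 -138.1 size 25.3 89.9 ang 89.6 z 0.2988 mean [   4.9 -136.7  300.7]
held sides
n 2093 c 0.3 -126.2 size 58.1 2.0 ang 0.1 z 0.2278 mean [   0.3 -126.1  226.8]
st
few 0
turn -0.0039 shift(after turn) cm [ 0.15  0.06 13.72] len 13.7
```

View pics/w3.png

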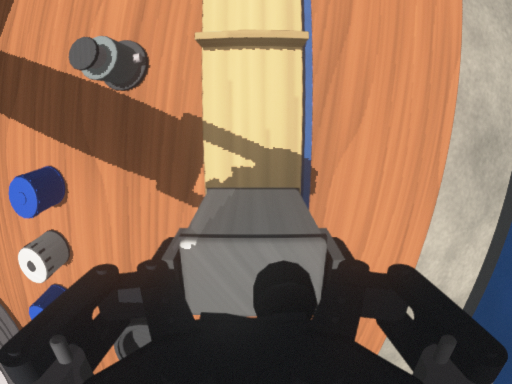

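The wrist view shows the held tin upright at (255,270), cap to the back, over the right bay. Its side face puts its centre at y = -0.145 m in the shelf frame, so I'll shift it +4 mm and lower.

Emit:
jog_arm([
  [0,0,0,0.4,0,1,0],
  [0,0,0,0,0,2,0],
  [0,0,0,0,0,2.5,0],
  [0,0,0,0,0,2.5,0],
  [0,0,0,0,0,2,0],
  [0,0,0,0,0,1.5,0],
  [0,0,0,0,0,0.8,0],
  [0,0,0,0,0,0.4,0],
  [0,0,0,0,0,0.2,0],
  [0,0,0,0,0,0,0],
  [0,0,0,0,0,0,0],
])

```text
t: 8.75
tool_pos: [0.6639, -0.1197, 0.139]
tool_rot: [2.07, 2.36, 0.002]
contact_force: [0.5, -0.7, -3.6]
opening: 0.0594
```

```bash
python3 - <<'E'
from h import *
o=ctrl.get_obs();print(o['tool_pos'],phi(),loc(np.array(o['tool_pos'])).round(4),o['contact_force'])
im,w=wcloud();L=loc(w)
z=o['tool_pos'][2]
q=L.reshape(-1,3);q=q[(abs(q[:,0])<.024)&(q[:,1]>-.135)&(q[:,1]<-.11)&(q[:,2]>.064)&(q[:,2]<z-.02)]
print('side y mean',q[:,1].mean(),'z range',np.percentile(q[:,2],[1,99]),np.polyfit(q[:,2],q[:,1],1),np.polyfit(q[:,0],q[:,1],1))
b=L.reshape(-1,3);b=b[(abs(b[:,0])<.02)&(b[:,2]>.03)&(b[:,1]<-.10)&(b[:,1]>-.13)]
for y in np.arange(-.13,-.1,.002):
    s=b[abs(b[:,1]-y)<.001,2]
    if len(s): print(round(y,3),s.min().round(4),s.max().round(4),len(s))
E
```

```text
[ 0.66386835 -0.11971165  0.13902115] 97.46961358444835 [ 0.0013 -0.139   0.139 ] [ 0.4840726  -0.74310257 -3.59424286]
side y mean -0.12291995283797391 z range [0.07322348 0.11865133] [ 0.00328648 -0.12324273] [-0.00660088 -0.12291959]
-0.13 0.1543 0.2184 3084
-0.128 0.1542 0.2196 3314
-0.126 0.0582 0.2198 617
-0.124 0.0581 0.2213 2292
-0.122 0.0583 0.2209 5188
-0.12 0.0577 0.2205 3165
-0.118 0.0581 0.2197 182
-0.116 0.058 0.0615 159
-0.114 0.0583 0.0622 156
-0.112 0.0581 0.0614 159
-0.11 0.0581 0.0617 168
-0.108 0.0582 0.0618 172
-0.106 0.0583 0.0615 174
-0.104 0.0583 0.0617 173
-0.102 0.0585 0.0613 176
```

Emit:
jog_arm([
  [0,0,0,0,0,0.4,0],
  [0,0,0,0,0,0.2,0],
  [0,0,0,0,0,0.2,0],
  [0,0,0,0,0,0,0],
  [0,0,0,0,0,0,0],
])

```text
t: 9.22
tool_pos: [0.6635, -0.1197, 0.1311]
tool_rot: [2.071, 2.36, 0.001]
contact_force: [-3.3, 0.7, 5.7]
opening: 0.0596
```

Emit:
jog_arm([
  [0,0,0,0,0,0.1,0],
  [0,0,0,0,0,0.1,0],
  [0,0,0,0,0,0,0],
])

```text
t: 9.47
tool_pos: [0.6636, -0.1198, 0.1311]
tool_rot: [2.071, 2.361, 0.0]
contact_force: [-8.1, 0.8, 13.0]
opening: 0.0596
```

Emit:
jog_arm([
  [0,0,0,0,0,-0.15,0],
  [0,0,0,0,0,0,1],
  [0,0,0,0,0,0,1],
  [0,0,0,0,0,0,1],
  [0,0,0,0,0,0,1],
  [0,0,0,0,0,-1,1],
  [0,0,0,0,0,-2,1],
  [0,0,0,0,0,-3,1],
  [0,0,0,0,0,-3,1],
  [0,0,0,0,0,-3,1],
  [0,0,0,0,0,-2,1],
])

```text
t: 10.38
tool_pos: [0.6639, -0.1197, 0.2735]
tool_rot: [2.069, 2.358, 0.003]
contact_force: [0.8, -0.0, 1.0]
opening: 0.0857
```

```bash
python3 - <<'E'
from h import *
o=ctrl.get_obs();print(o['tool_pos'],phi(),o['opening'])
im,w=wcloud();L=loc(w)
top(L,(0,-.141),.14,.156,.075)
q=L.reshape(-1,3);q=q[(abs(q[:,0])<.035)&(q[:,1]<-.1)&(q[:,2]>.14)&(q[:,2]<.156)]
h,e=np.histogram(q[:,1],bins=np.arange(-.215,-.1,.003));print(dict(zip(e.round(3),h)))
top(L[...,:],(0,-.12),.14,.156,.035)
s=go(.342,.299,.28,97.7); go(.342,.299,.17,140,s)
E
```

```text
[ 0.66390955 -0.11969032  0.27347614] 97.47240003824075 0.0856556541311254
n 4336 c 0.6 -162.9 size 80.8 61.4 ang 89.6 z 0.1476 mean [  -2.7 -157.6  147.4]
{np.float64(-0.215): np.int64(0), np.float64(-0.212): np.int64(0), np.float64(-0.209): np.int64(0), np.float64(-0.206): np.int64(4), np.float64(-0.203): np.int64(96), np.float64(-0.2): np.int64(108), np.float64(-0.197): np.int64(111), np.float64(-0.194): np.int64(110), np.float64(-0.191): np.int64(103), np.float64(-0.188): np.int64(115), np.float64(-0.185): np.int64(122), np.float64(-0.182): np.int64(128), np.float64(-0.179): np.int64(164), np.float64(-0.176): np.int64(202), np.float64(-0.173): np.int64(227), np.float64(-0.17): np.int64(234), np.float64(-0.167): np.int64(270), np.float64(-0.164): np.int64(3), np.float64(-0.161): np.int64(142), np.float64(-0.158): np.int64(169), np.float64(-0.155): np.int64(147), np.float64(-0.152): np.int64(130), np.float64(-0.149): np.int64(132), np.float64(-0.146): np.int64(139), np.float64(-0.143): np.int64(129), np.float64(-0.14): np.int64(158), np.float64(-0.137): np.int64(167), np.float64(-0.134): np.int64(213), np.float64(-0.131): np.int64(259), np.float64(-0.128): np.int64(241), np.float64(-0.125): np.int64(313), np.float64(-0.122): np.int64(0), np.float64(-0.119): np.int64(0), np.float64(-0.116): np.int64(0), np.float64(-0.113): np.int64(0), np.float64(-0.11): np.int64(0), np.float64(-0.107): np.int64(0), np.float64(-0.104): np.int64(0)}
n 1769 c 1.3 -138.8 size 32.4 59.9 ang 89.6 z 0.1476 mean [  -2.6 -133.8  147.4]
turn -0.0039 shift(after turn) cm [ 45.87 -26.44  -0.18] len 52.9
turn -0.7383 shift(after turn) cm [ 0.  0. 11.] len 11.0
```

Tin 1 stands square with a gap of about 4–5 mm. Next is tin_a.

Emit:
jog_arm([
  [0,0,0,1.3,-0.75,0,1],
  [0,0,0,2.3,-1.33,0,1],
  [0,0,0,2.8,-1.61,0,1],
  [0,0,0,2.8,-1.61,0,1],
  [0,0,0,2.8,-1.61,0,1],
  [0,0,0,2.8,-1.61,0,1],
  [0,0,0,2.8,-1.61,0,1],
  [0,0,0,2.8,-1.61,0,1],
  [0,0,0,2.8,-1.61,0,1],
  [0,0,0,2.8,-1.61,0,1],
  [0,0,0,2.8,-1.61,0,1],
  [0,0,0,2.8,-1.61,0,1],
])

```text
t: 11.43
tool_pos: [0.4405, 0.1713, 0.2691]
tool_rot: [2.072, 2.361, 0.001]
contact_force: [-0.5, -0.1, -0.7]
opening: 0.0856
```

Emit:
jog_arm([
  [0,0,0,2.8,-1.61,0,1],
  [0,0,0,2.8,-1.61,0,1],
  [0,0,0,2.8,-1.61,0,1],
  [0,0,0,2.8,-1.61,0,1],
  [0,0,0,2.25,-1.3,0,1],
  [0,0,-0.105,0,0,1.2,1],
  [0,0,-0.105,0,0,1.7,1],
  [0,0,-0.106,0,0,1.7,1],
  [0,0,-0.106,0,0,1.7,1],
  [0,0,-0.106,0,0,1.7,1],
  [0,0,-0.106,0,0,1.7,1],
  [0,0,-0.106,0,0,0.6,1],
])

```text
t: 12.43
tool_pos: [0.346, 0.2928, 0.1631]
tool_rot: [-1.069, -2.951, 0.005]
contact_force: [-0.6, -0.7, -1.2]
opening: 0.0855
```

Emit:
jog_arm([
  [0,0,0,0,0,0,1],
  [0,0,0,0,0,0,1],
])

```text
t: 12.6
tool_pos: [0.3473, 0.2935, 0.1658]
tool_rot: [-1.082, -2.949, 0.0]
contact_force: [0.9, 0.2, 0.8]
opening: 0.0851
```

```bash
python3 - <<'E'
from h import *
print(ctrl.get_obs()['tool_pos'],phi(),tilt())
im,w=wcloud(); save('w4',im)
top(w,(.342,.299),.078,.096); top(w,(.342,.299),.1,.115)
go(.342,.299,.068,140)
E
```

```text
[0.34725297 0.29349117 0.16578043] 139.71790756945163 [-3.e-04 -2.e-04 -1.e+00]
n 3466 c 342.3 300.3 size 61.1 38.3 ang 49.1 z 0.0876 mean [337.1 299.4  87.4]
n 1004 c 350.0 309.4 size 23.3 22.5 ang 61.4 z 0.1047 mean [349.4 309.6 104.6]
turn -0.0048 shift(after turn) cm [0.77 0.04 9.85] len 9.9
```

Emit:
jog_arm([
  [0,0,0.01,0.8,0.2,0.7,1],
  [0,0,0,0,0,2,1],
  [0,0,0,0,0,2.5,1],
  [0,0,0,0,0,2.5,1],
  [0,0,0,0,0,1.5,1],
  [0,0,0,0,0,0.5,1],
  [0,0,0,0,0,0,0],
  [0,0,0,0,0,0,0],
  [0,0,0,0,0,0,0],
  [0,0,0,0,0,0,0],
  [0,0,0,0,0,0,0],
])

```text
t: 13.57
tool_pos: [0.3438, 0.301, 0.0707]
tool_rot: [1.092, 2.943, 0.004]
contact_force: [0.2, 0.3, 3.3]
opening: 0.0594
```

Emit:
jog_arm([
  [0,0,0,0,0,-1,0],
  [0,0,0.09,0,0,-1.8,0],
  [0,0,0.09,0,0,-1.8,0],
  [0,0,0.09,0,0,-1.8,0],
  [0,0,0.09,0,0,-1.8,0],
  [0,0,0.09,0,0,-1.8,0],
  [0,0,0.09,0,0,-1.8,0],
  [0,0,0.09,0,0,-1.8,0],
  [0,0,0.093,0,0,-1.8,0],
  [0,0,0,0,0,-1.8,0],
  [0,0,0,0,0,-1.8,0],
  [0,0,0,0,0,-1,0],
])

```text
t: 14.57
tool_pos: [0.3427, 0.3004, 0.2713]
tool_rot: [2.063, 2.368, 0.004]
contact_force: [0.2, 1.0, -2.0]
opening: 0.0598
```

```bash
python3 - <<'E'
from h import *
o=ctrl.get_obs();print(o['tool_pos'],phi(),tilt(),o['opening'],o['contact_force'])
go(.6571,-.0782,.2675,97.7)
E
```

```text
[0.34269208 0.30036138 0.27127108] 97.86978103622863 [ 0.0021  0.0014 -1.    ] 0.0597605007063664 [ 0.1597351   1.00317809 -2.04687107]
turn 0.0030 shift(after turn) cm [-41.73  26.09   0.38] len 49.2
```

Emit:
jog_arm([
  [0,0,0,-1.3,0.81,0,0],
  [0,0,0,-2.2,1.37,0,0],
  [0,0,0,-2.7,1.69,0,0],
  [0,0,0,-2.7,1.69,0,0],
  [0,0,0,-2.7,1.69,0,0],
  [0,0,0,-2.7,1.69,0,0],
  [0,0,0,-2.7,1.69,0,0],
  [0,0,0,-2.7,1.69,0,0],
  [0,0,0,-2.7,1.69,0,0],
  [0,0,0,-2.7,1.69,0,0],
  [0,0,0,-2.7,1.69,0,0],
  [0,0,0,-2.7,1.69,0,0],
])

```text
t: 15.57
tool_pos: [0.5736, 0.0229, 0.2682]
tool_rot: [-2.063, -2.367, 0.001]
contact_force: [-0.4, -0.3, -2.3]
opening: 0.0592
```

Emit:
jog_arm([
  [0,0,0,-2.7,1.69,0,0],
  [0,0,0,-2.7,1.69,0,0],
  [0,0,0,-2.7,1.69,0,0],
  [0,0,0,-2.0,1.25,0,0],
  [0,0,0,-1.1,0.65,0,0],
  [0,0,0,0,0,0,0],
  [0,0,0,0,0,0,0],
])

```text
t: 16.15
tool_pos: [0.6572, -0.077, 0.268]
tool_rot: [-2.063, -2.366, 0.001]
contact_force: [-0.0, -0.7, -2.0]
opening: 0.0597
```

```bash
cat > held.py <<'E'
from h import *
import sys
y0=float(sys.argv[1])
for k in range(1):
    o=ctrl.get_obs();print(o['tool_pos'],phi(),loc(np.array(o['tool_pos'])).round(4),o['contact_force'])
im,w=wcloud();L=loc(w); z=o['tool_pos'][2]
q=L.reshape(-1,3);q=q[(abs(q[:,0])<.026)&(abs(q[:,1]-y0)<.05)&(q[:,2]>z-.062)&(q[:,2]<z-.025)]
if len(q)>20: print('side y',np.median(q[:,1]).round(4),'y max',np.percentile(q[:,1],97).round(4),'minz',q[:,2].min().round(4),'slopes',np.polyfit(q[:,2],q[:,1],1)[0].round(3),np.polyfit(q[:,0],q[:,1],1)[0].round(3),'x',q[:,0].min().round(4),q[:,0].max().round(4))
E
python3 held.py -.098
```

```text
[ 0.6572346  -0.07701636  0.26799251] 97.8398997886417 [ 0.0004 -0.0958  0.268 ] [-0.03151969 -0.68504249 -1.97664262]
side y -0.0764 y max -0.0761 minz 0.206 slopes -0.002 0.002 x -0.026 0.026
```

Emit:
jog_arm([
  [0,0,0,-0.3,0,1,0],
  [0,0,0,0,0,2,0],
  [0,0,0,0,0,2.5,0],
  [0,0,0,0,0,2.5,0],
  [0,0,0,0,0,2,0],
  [0,0,0,0,0,1.5,0],
  [0,0,0,0,0,0.8,0],
  [0,0,0,0,0,0.4,0],
  [0,0,0,0,0,0.2,0],
  [0,0,0,0,0,0.2,0],
  [0,0,0,0,0,0,0],
])

```text
t: 17.12
tool_pos: [0.6588, -0.0802, 0.139]
tool_rot: [2.062, 2.367, 0.001]
contact_force: [-0.1, 0.3, -2.0]
opening: 0.0596
```

Emit:
jog_arm([
  [0,0,0,0,0,0.2,0],
  [0,0,0,0,0,0.2,0],
  [0,0,0,0,0,0,0],
  [0,0,0,0,0,0,0],
])

```text
t: 17.45
tool_pos: [0.6581, -0.0802, 0.1339]
tool_rot: [2.064, 2.369, 0.0]
contact_force: [1.3, -0.2, -3.6]
opening: 0.0592
```

Emit:
jog_arm([
  [0,0,0,0,0,0.1,0],
  [0,0,0,0,0,0.1,0],
  [0,0,0,0,0,0.1,0],
  [0,0,0,0,0,0,0],
  [0,0,0,0,0,0,0],
])

```text
t: 17.87
tool_pos: [0.6582, -0.0802, 0.1308]
tool_rot: [2.064, 2.369, 0.0]
contact_force: [0.2, -0.1, -2.3]
opening: 0.0593
```

Emit:
jog_arm([
  [0,0,0,0,0,0.1,0],
  [0,0,0,0,0,0,0],
  [0,0,0,0,0,0,0],
])

```text
t: 18.12
tool_pos: [0.6582, -0.0802, 0.1308]
tool_rot: [2.063, 2.369, -0.0]
contact_force: [-3.7, 1.0, 4.0]
opening: 0.0596
```

Emit:
jog_arm([
  [0,0,0,0,0,0,1],
  [0,0,0,0,0,0,1],
  [0,0,0,0,0,0,1],
  [0,0,0,0,0,0,1],
  [0,0,0,0,0,-1,1],
  [0,0,0,0,0,-2,1],
  [0,0,0,0,0,-3,1],
  [0,0,0,0,0,-3,1],
  [0,0,0,0,0,-3,1],
  [0,0,0,0,0,-3,1],
])

```text
t: 18.95
tool_pos: [0.6581, -0.0801, 0.2821]
tool_rot: [2.063, 2.368, 0.001]
contact_force: [-0.4, 0.0, 0.3]
opening: 0.0857
```

```bash
python3 - <<'E'
from h import *
o=ctrl.get_obs();print(o['tool_pos'],phi(),o['opening'])
im,w=wcloud();L=loc(w)
top(L,(0,-.12),.14,.156,.13); top(L,(0,-.0985),.14,.156,.0225)
q=L.reshape(-1,3);q=q[(abs(q[:,0])<.035)&(q[:,1]<-.03)&(q[:,2]>.14)&(q[:,2]<.156)]
y=np.sort(q[:,1]);g=np.diff(y);i=np.where(g>.002)[0];print('gaps',[(y[k].round(4),y[k+1].round(4)) for k in i],y[[0,-1]])
top(L,(0,.183),.126,.145,.06)
f=go(.4258,.140,.28,97.7); go(.4258,.140,.16,97.7,f)
E
```

```text
[ 0.65808146 -0.08012697  0.28212926] 97.87135021138832 0.08566735707194452
n 5796 c 1.2 -140.8 size 123.5 61.2 ang 89.6 z 0.1476 mean [  -2.5 -133.2  147.3]
n 1320 c -0.9 -98.6 size 38.4 43.0 ang 89.6 z 0.1478 mean [ -4.9 -96.1 147.7]
gaps [(np.float64(-0.1649), np.float64(-0.1613)), (np.float64(-0.1224), np.float64(-0.1178))] [-0.20278246 -0.0792707 ]
few 0
turn 0.0031 shift(after turn) cm [ 25.02 -20.33   1.07] len 32.3
turn -0.0000 shift(after turn) cm [ 0.  0. 12.] len 12.0
```

Tins done: gaps of about 4 and 5 mm, in line. Next is filter_a.

Emit:
jog_arm([
  [0,0,0,1.2,-0.98,0,1],
  [0,0,0,2.3,-1.87,0,1],
  [0,0,0,2.8,-2.28,0,1],
  [0,0,0,2.8,-2.28,0,1],
  [0,0,0,2.8,-2.28,0,1],
  [0,0,0,2.8,-2.28,0,1],
  [0,0,0,2.8,-2.28,0,1],
  [0,0,0,2.8,-2.28,0,1],
  [0,0,0,2.8,-2.28,0,1],
  [0,0,0,1.9,-1.55,0,1],
  [0,0,0,0,0,2,1],
  [0,0,0,0,0,2,1],
])

```text
t: 20.0
tool_pos: [0.4224, 0.1409, 0.242]
tool_rot: [2.058, 2.368, 0.008]
contact_force: [-0.8, -0.6, -0.6]
opening: 0.0855
```

Emit:
jog_arm([
  [0,0,0,0,0,3,1],
  [0,0,0,0,0,2.5,1],
  [0,0,0,0,0,2,1],
  [0,0,0,0,0,1,1],
  [0,0,0,0,0,0,1],
  [0,0,0,0,0,0,1],
])

```text
t: 20.5
tool_pos: [0.4225, 0.1396, 0.1554]
tool_rot: [2.064, 2.368, 0.001]
contact_force: [0.1, -0.4, 0.8]
opening: 0.0854
```

```bash
python3 - <<'E'
from h import *
print(ctrl.get_obs()['tool_pos'],phi(),tilt())
im,w=wcloud(); save('w5',im)
top(w,(.4258,.14),.066,.082); q=w.reshape(-1,3); q=q[(np.hypot(q[:,0]-.4258,q[:,1]-.14)<.05)&(q[:,2]>.072)&(q[:,2]<.078)]
(x,y),r=cv2.minEnclosingCircle((q[:,:2]*1000).astype(np.float32)); print('circ',x,y,r)
go(x/1000,y/1000,.052)
L=loc(w);top(L,(0,.183),.126,.145,.06)
E
```

```text
[0.42247417 0.13964718 0.1554434 ] 97.87081919926244 [ 5.e-04  1.e-04 -1.e+00]
n 5543 c 424.7 142.3 size 61.7 61.8 ang 39.3 z 0.0748 mean [424.3 144.5  74.6]
circ 424.6751708984375 142.27626037597656 30.80963134765625
turn -0.0000 shift(after turn) cm [ 0.23  0.19 10.44] len 10.4
n 360 c -25.5 176.3 size 11.1 46.6 ang 15.6 z 0.1293 mean [-26.9 177.2 129.4]
```

Place target for filter_a is y=0.116 in the shelf frame. I'll grasp, lift and check.

Emit:
jog_arm([
  [0,0,0,0.23,0.19,1.3,1],
  [0,0,0,0,0,2.2,1],
  [0,0,0,0,0,2.5,1],
  [0,0,0,0,0,2.4,1],
  [0,0,0,0,0,1.5,1],
  [0,0,0,0,0,0.5,1],
  [0,0,0,0,0,0,0],
  [0,0,0,0,0,0,0],
  [0,0,0,0,0,0,0],
  [0,0,0,0,0,0,0],
  [0,0,0,0,0,0,0],
])

```text
t: 21.47
tool_pos: [0.4255, 0.1424, 0.053]
tool_rot: [2.062, 2.367, 0.005]
contact_force: [0.6, 0.1, 5.9]
opening: 0.0611
```

Emit:
jog_arm([
  [0,0,0,0,0,-1,0],
  [0,0,0,0,0,-2,0],
  [0,0,0,0,0,-3,0],
  [0,0,0,0,0,-3,0],
  [0,0,0,0,0,-3,0],
  [0,0,0,0,0,-3,0],
  [0,0,0,0,0,-2,0],
  [0,0,0,0,0,-1,0],
  [0,0,0,0,0,0,0],
])

```text
t: 22.22
tool_pos: [0.4246, 0.1423, 0.2334]
tool_rot: [2.062, 2.367, 0.005]
contact_force: [0.3, 1.4, -3.4]
opening: 0.0609
```

```bash
python3 - <<'E'
from h import *
o=ctrl.get_obs();print(o['tool_pos'],phi(),tilt(),o['opening'],o['contact_force'])
go(.6285,.1328,o['tool_pos'][2],97.7)
E
```

```text
[0.42463081 0.14233194 0.23338818] 97.8771719169406 [ 4.4e-03  7.0e-04 -1.0e+00] 0.06090731119903463 [ 0.27221644  1.37133104 -3.4243515 ]
turn 0.0031 shift(after turn) cm [-3.68 20.08 -0.  ] len 20.4
```

Emit:
jog_arm([
  [0,0,0,-0.2,1.2,0,0],
  [0,0,0,-0.4,2.2,0,0],
  [0,0,0,-0.5,2.7,0,0],
  [0,0,0,-0.5,2.7,0,0],
  [0,0,0,-0.5,2.7,0,0],
  [0,0,0,-0.5,2.7,0,0],
  [0,0,0,-0.5,2.7,0,0],
  [0,0,0,-0.4,2.0,0,0],
  [0,0,0,-0.2,1.2,0,0],
  [0,0,0,0,0,0,0],
  [0,0,0,0,0,0,0],
])

```text
t: 23.13
tool_pos: [0.6267, 0.1328, 0.2276]
tool_rot: [-2.061, -2.365, 0.006]
contact_force: [0.0, -0.6, -4.7]
opening: 0.0613
```

```bash
cat > hf.py <<'E'
from h import *
import sys
y0=float(sys.argv[1]);yn=float(sys.argv[2])
o=ctrl.get_obs();print(o['tool_pos'],phi(),loc(np.array(o['tool_pos'])).round(4),o['contact_force'])
im,w=wcloud();L=loc(w); z=o['tool_pos'][2]; q=L.reshape(-1,3)
save(sys.argv[3],im)
def fit(m,n):
    s=q[m]
    if len(s)<30: return print(n,'few',len(s))
    # fit circle radius .031
    from scipy.optimize import least_squares
    r=least_squares(lambda c:np.hypot(s[:,0]-c[0],s[:,1]-c[1])-.031,[0,s[:,1].mean()-.02],loss='soft_l1',f_scale=.001)
    print(n,len(s),'centre',r.x.round(4),'rms',np.sqrt(np.mean(r.fun**2)).round(4),'minz',s[:,2].min().round(4))
fit((abs(q[:,0])<.024)&(abs(q[:,1]-y0)<.045)&(q[:,1]>y0+.01)&(q[:,2]>z-.045)&(q[:,2]<z-.01),'held side')
top(L,(0,yn),.13,.14,.045)
s=q[(np.hypot(q[:,0],q[:,1]-yn)<.045)&(q[:,2]>.13)&(q[:,2]<.14)]
if len(s)>20: (x,y),r=cv2.minEnclosingCircle((s[:,:2]*1000).astype(np.float32)); print('neigh circ',x,y,r)
E
python3 hf.py .116 .183 w6
```

```text
[0.62671535 0.13279794 0.22755078] 97.85451300946725 [-0.0017  0.1162  0.2276] [ 0.03711216 -0.55950333 -4.67003266]
held side 1325 centre [-0.0015  0.1156] rms 0.0002 minz 0.1826
n 5606 c 1.2 183.6 size 61.3 62.0 ang 44.0 z 0.1348 mean [  1.2 183.2 134.7]
neigh circ 1.0854800939559937 183.34494018554688 31.93366241455078
```

View pics/w6.png

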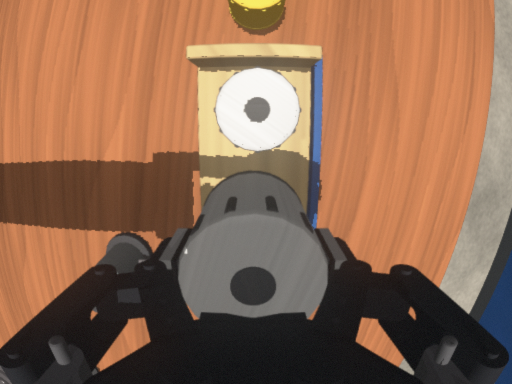

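The view shows the shelf filter at (258,110) and the held filter at (255,260) clear of it. The computed gap is 6 mm, and I'll correct 2 mm to the back.

Emit:
jog_arm([
  [0,0,0,0.05,0.2,1,0],
  [0,0,0,0,0,2,0],
  [0,0,0,0,0,2.5,0],
  [0,0,0,0,0,2.2,0],
  [0,0,0,0,0,1.5,0],
  [0,0,0,0,0,0.8,0],
  [0,0,0,0,0,0.4,0],
  [0,0,0,0,0,0.2,0],
  [0,0,0,0,0,0.2,0],
  [0,0,0,0,0,0,0],
  [0,0,0,0,0,0,0],
])

```text
t: 24.1
tool_pos: [0.6306, 0.1339, 0.1242]
tool_rot: [2.063, 2.368, 0.003]
contact_force: [0.8, -0.2, -3.9]
opening: 0.0612
```

Emit:
jog_arm([
  [0,0,0,0,0,0.15,0],
  [0,0,0,0,0,0.15,0],
  [0,0,0,0,0,0,0],
  [0,0,0,0,0,0,0],
])

```text
t: 24.43
tool_pos: [0.6298, 0.1338, 0.1197]
tool_rot: [-2.064, -2.369, 0.0]
contact_force: [0.2, 0.2, -4.9]
opening: 0.0611
```

Emit:
jog_arm([
  [0,0,0,0,0,0.2,0],
  [0,0,0,0,0,0.15,0],
  [0,0,0,0,0,0.1,0],
  [0,0,0,0,0,0,0],
  [0,0,0,0,0,0,0],
])

```text
t: 24.85
tool_pos: [0.6297, 0.1338, 0.1151]
tool_rot: [-2.063, -2.369, 0.0]
contact_force: [0.4, -0.4, -4.0]
opening: 0.061
```

Emit:
jog_arm([
  [0,0,0,0,0,0.1,0],
  [0,0,0,0,0,0,0],
  [0,0,0,0,0,0,0],
])

```text
t: 25.1
tool_pos: [0.6298, 0.1338, 0.1142]
tool_rot: [-2.064, -2.369, 0.0]
contact_force: [-0.8, -0.5, -3.5]
opening: 0.0613
```

Emit:
jog_arm([
  [0,0,0,0,0,0.1,0],
  [0,0,0,0,0,0,0],
  [0,0,0,0,0,0,0],
])

```text
t: 25.35
tool_pos: [0.6298, 0.1338, 0.1132]
tool_rot: [-2.064, -2.369, 0.0]
contact_force: [1.0, -0.5, -4.6]
opening: 0.0612
```

Emit:
jog_arm([
  [0,0,0,0,0,0.1,0],
  [0,0,0,0,0,0,0],
  [0,0,0,0,0,0,0],
])

```text
t: 25.6
tool_pos: [0.63, 0.1338, 0.1131]
tool_rot: [2.064, 2.369, 0.0]
contact_force: [-3.1, -0.4, 1.8]
opening: 0.0609
```

Emit:
jog_arm([
  [0,0,0,0,0,0,1],
  [0,0,0,0,0,0,1],
  [0,0,0,0,0,0,1],
  [0,0,0,0,0,0,1],
  [0,0,0,0,0,-1,1],
  [0,0,0,0,0,-2,1],
  [0,0,0,0,0,-3,1],
  [0,0,0,0,0,-3,1],
  [0,0,0,0,0,-3,1],
  [0,0,0,0,0,-3.5,1],
])

```text
t: 26.43
tool_pos: [0.6293, 0.1337, 0.2685]
tool_rot: [-2.063, -2.368, 0.001]
contact_force: [1.1, 0.3, 0.5]
opening: 0.0857
```

```bash
python3 - <<'E'
from h import *
o=ctrl.get_obs();print(o['tool_pos'],phi(),o['opening'])
im,w=wcloud();L=loc(w); q=L.reshape(-1,3)
for yn in(.1835,.1165):
    s=q[(np.hypot(q[:,0],q[:,1]-yn)<.0335)&(q[:,2]>.132)&(q[:,2]<.139)]
    if len(s)>20: (x,y),r=cv2.minEnclosingCircle((s[:,:2]*1000).astype(np.float32)); print('circ',x,y,r,np.median(s[:,2]))
f=go(.3465,-.304,.28,97.8); go(.3465,-.304,.16,97.8,f)
E
```

```text
[0.62928849 0.13374129 0.26852464] 97.87355770967277 0.08572552089250249
circ 1.1172170639038086 183.01727294921875 30.920930862426758 0.13477187931756543
circ 1.8367059230804443 116.72396850585938 30.876224517822266 0.13484407497314221
turn 0.0014 shift(after turn) cm [-39.53 -34.31  -0.11] len 52.3
turn -0.0000 shift(after turn) cm [ 0.  0. 12.] len 12.0
```

Filter 1 is placed with a gap of about 4 mm. Next is filter_b, the bare-metal one between the two blue look-alikes.

Emit:
jog_arm([
  [0,0,0,-1.2,-1.04,0,1],
  [0,0,0,-2.0,-1.74,0,1],
  [0,0,0,-2.5,-2.17,0,1],
  [0,0,0,-2.5,-2.17,0,1],
  [0,0,0,-2.5,-2.17,0,1],
  [0,0,0,-2.5,-2.17,0,1],
  [0,0,0,-2.5,-2.17,0,1],
  [0,0,0,-2.5,-2.17,0,1],
  [0,0,0,-2.5,-2.17,0,1],
  [0,0,0,-2.5,-2.17,0,1],
  [0,0,0,-2.5,-2.17,0,1],
  [0,0,0,-2.5,-2.17,0,1],
])

```text
t: 27.48
tool_pos: [0.4251, -0.1802, 0.2683]
tool_rot: [2.062, 2.368, 0.0]
contact_force: [0.1, -1.0, 0.7]
opening: 0.0859
```

Emit:
jog_arm([
  [0,0,0,-2.5,-2.17,0,1],
  [0,0,0,-2.5,-2.17,0,1],
  [0,0,0,-2.5,-2.17,0,1],
  [0,0,0,-2.2,-1.91,0,1],
  [0,0,0,-1.6,-1.38,0,1],
  [0,0,0,0,0,1.5,1],
  [0,0,0,0,0,3,1],
  [0,0,0,0,0,3,1],
  [0,0,0,0,0,2.5,1],
  [0,0,0,0,0,1,1],
  [0,0,0,0,0,0,1],
  [0,0,0,0,0,0,1],
])

```text
t: 28.48
tool_pos: [0.3447, -0.3047, 0.1582]
tool_rot: [2.063, 2.368, -0.0]
contact_force: [0.4, 0.4, 0.1]
opening: 0.0851
```

```bash
python3 - <<'E'
from h import *
print(ctrl.get_obs()['tool_pos'],phi(),tilt())
im,w=wcloud(); save('w7',im)
q=w.reshape(-1,3); q=q[(np.hypot(q[:,0]-.3465,q[:,1]+.304)<.045)&(q[:,2]>.072)&(q[:,2]<.078)]
(x,y),r=cv2.minEnclosingCircle((q[:,:2]*1000).astype(np.float32)); print('circ',x,y,r,np.median(q[:,2]))
d=np.nanargmin(np.nansum((w-np.array([x/1000+.02,y/1000,.075]))**2,-1)+np.isnan(w[...,0])*9); v,u=divmod(d,512); print('colour',im[v,u],u,v)
go(x/1000,y/1000,.053)
E
```

```text
[ 0.34465705 -0.30470134  0.15821018] 97.87606857322372 [ 5.e-04 -6.e-04 -1.e+00]
circ 346.5576171875 -304.58856201171875 30.877893447875977 0.07479255179158012
colour [132 128 123] 282 207
turn -0.0000 shift(after turn) cm [ 0.05  0.15 10.63] len 10.6
```

View pics/w7.png

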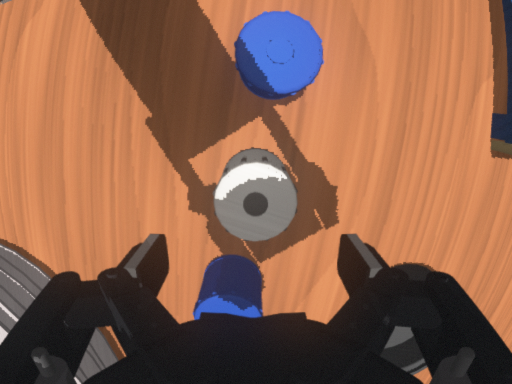

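The bare-metal filter is at (255,200), with the blue ones at (278,55) and (230,290). The jaws are clear of both.

Emit:
jog_arm([
  [0,0,0,0.05,0.15,1.3,1],
  [0,0,0,0,0,2.2,1],
  [0,0,0,0,0,2.5,1],
  [0,0,0,0,0,2.5,1],
  [0,0,0,0,0,1.6,1],
  [0,0,0,0,0,0.5,1],
  [0,0,0,0,0,0,0],
  [0,0,0,0,0,0,0],
  [0,0,0,0,0,0,0],
  [0,0,0,0,0,0,0],
  [0,0,0,0,0,0,0],
])

```text
t: 29.45
tool_pos: [0.347, -0.3053, 0.0537]
tool_rot: [2.061, 2.366, -0.002]
contact_force: [-0.2, 1.2, 6.3]
opening: 0.0611
```

Emit:
jog_arm([
  [0,0,0,0,0,-1,0],
  [0,0,0,0,0,-2,0],
  [0,0,0,0,0,-3,0],
  [0,0,0,0,0,-3,0],
  [0,0,0,0,0,-3,0],
  [0,0,0,0,0,-3,0],
  [0,0,0,0,0,-3,0],
  [0,0,0,0,0,-2,0],
  [0,0,0,0,0,-1,0],
  [0,0,0,0,0,0,0],
])

```text
t: 30.28
tool_pos: [0.3464, -0.3043, 0.2641]
tool_rot: [2.061, 2.365, -0.001]
contact_force: [0.4, 0.2, -2.9]
opening: 0.0612
```

```bash
python3 - <<'E'
from h import *
o=ctrl.get_obs();print(o['tool_pos'],phi(),tilt(),o['opening'],o['contact_force'])
go(.6374,.0675,o['tool_pos'][2],97.87)
E
```

```text
[ 0.34640466 -0.3043318   0.26412154] 97.87661617951294 [ 0.0031 -0.0036 -1.    ] 0.061214164766145183 [ 0.39260628  0.22239737 -2.93626871]
turn 0.0001 shift(after turn) cm [32.85 33.92 -0.  ] len 47.2
```

Emit:
jog_arm([
  [0,0,0,1.0,1.03,0,0],
  [0,0,0,1.7,1.76,0,0],
  [0,0,0,2.2,2.27,0,0],
  [0,0,0,2.2,2.27,0,0],
  [0,0,0,2.2,2.27,0,0],
  [0,0,0,2.2,2.27,0,0],
  [0,0,0,2.2,2.27,0,0],
  [0,0,0,2.2,2.27,0,0],
  [0,0,0,2.2,2.27,0,0],
  [0,0,0,2.2,2.27,0,0],
  [0,0,0,2.2,2.27,0,0],
  [0,0,0,2.2,2.27,0,0],
])

```text
t: 31.28
tool_pos: [0.5639, -0.0224, 0.258]
tool_rot: [-2.061, -2.366, 0.004]
contact_force: [0.5, -0.8, -3.9]
opening: 0.0611
```

Emit:
jog_arm([
  [0,0,0,2.2,2.27,0,0],
  [0,0,0,2.2,2.27,0,0],
  [0,0,0,2.0,2.1,0,0],
  [0,0,0,1.2,1.25,0,0],
  [0,0,0,0.5,0.5,1,0],
  [0,0,0,0,0,1.5,0],
  [0,0,0,0,0,1,0],
  [0,0,0,0,0,0,0],
  [0,0,0,0,0,0,0],
])

```text
t: 32.03
tool_pos: [0.6347, 0.0666, 0.2234]
tool_rot: [-2.063, -2.365, 0.005]
contact_force: [-0.5, -0.2, -3.1]
opening: 0.0611
```

```bash
python3 hf.py .05 .117 w8
```

```text
[0.63469434 0.06655909 0.22342836] 97.79804088884181 [-0.0027  0.0495  0.2234] [-0.46385797 -0.21689811 -3.11596585]
held side 1281 centre [-0.0024  0.0496] rms 0.0002 minz 0.1784
n 6349 c 1.6 123.9 size 61.6 76.3 ang 3.5 z 0.1347 mean [  1.9 120.  134.6]
neigh circ 0.04350952059030533 123.4751205444336 39.01963806152344
```

Emit:
jog_arm([
  [0,0,0,0,0.2,1,0],
  [0,0,0,0,0,2,0],
  [0,0,0,0,0,2.5,0],
  [0,0,0,0,0,2.2,0],
  [0,0,0,0,0,1.4,0],
  [0,0,0,0,0,0.7,0],
  [0,0,0,0,0,0.4,0],
  [0,0,0,0,0,0.2,0],
  [0,0,0,0,0,0.2,0],
  [0,0,0,0,0,0,0],
  [0,0,0,0,0,0,0],
])

```text
t: 33.0
tool_pos: [0.6392, 0.0679, 0.1216]
tool_rot: [2.063, 2.368, 0.002]
contact_force: [0.0, -0.3, -3.8]
opening: 0.0612
```

Emit:
jog_arm([
  [0,0,0,0,0,0.15,0],
  [0,0,0,0,0,0,0],
  [0,0,0,0,0,0,0],
])

```text
t: 33.25
tool_pos: [0.6386, 0.0679, 0.119]
tool_rot: [2.063, 2.369, 0.0]
contact_force: [0.4, -0.2, -3.5]
opening: 0.0613
```

Emit:
jog_arm([
  [0,0,0,0,0,0.2,0],
  [0,0,0,0,0,0.1,0],
  [0,0,0,0,0,0.1,0],
  [0,0,0,0,0,0,0],
  [0,0,0,0,0,0,0],
])

```text
t: 33.67
tool_pos: [0.6383, 0.0679, 0.1146]
tool_rot: [-2.064, -2.368, 0.0]
contact_force: [0.7, -0.7, -4.4]
opening: 0.061
```

Emit:
jog_arm([
  [0,0,0,0,0,0.1,0],
  [0,0,0,0,0,0,0],
  [0,0,0,0,0,0,0],
])

```text
t: 33.92
tool_pos: [0.6385, 0.0679, 0.1138]
tool_rot: [2.064, 2.369, 0.0]
contact_force: [-0.2, -0.4, -3.8]
opening: 0.061
```

Emit:
jog_arm([
  [0,0,0,0,0,0.1,0],
  [0,0,0,0,0,0,0],
  [0,0,0,0,0,0,0],
])

```text
t: 34.17
tool_pos: [0.6386, 0.0679, 0.1138]
tool_rot: [2.064, 2.369, 0.0]
contact_force: [-3.2, 0.6, 3.9]
opening: 0.0612
```

Contact with the board. I'll release, lift and withdraw so the fixed cameras have a clear view.

Emit:
jog_arm([
  [0,0,0,0,0,0,1],
  [0,0,0,0,0,0,1],
  [0,0,0,0,0,0,1],
  [0,0,0,0,0,0,1],
  [0,0,0,0,0,-1,1],
  [0,0,0,0,0,-2,1],
  [0,0,0,0,0,-3,1],
  [0,0,0,0,0,-3,1],
  [0,0,0,0,0,-3,1],
  [0,0,0,0,0,-3.5,1],
])

```text
t: 35.0
tool_pos: [0.6379, 0.0679, 0.2689]
tool_rot: [-2.063, -2.368, 0.001]
contact_force: [0.6, -0.3, -0.5]
opening: 0.0855
```

Emit:
jog_arm([
  [0,0,0,0,-1.5,0,1],
  [0,0,0,0,-2.5,0,1],
  [0,0,0,0,-2.5,0,1],
  [0,0,0,0,-2.5,0,1],
  [0,0,0,0,-2.5,0,1],
  [0,0,0,0,-2.5,0,1],
  [0,0,0,0,-2.5,0,1],
  [0,0,0,0,-2.5,0,1],
  [0,0,0,0,-1.5,0,1],
  [0,0,0,0,0,0,1],
  [0,0,0,0,0,0,1],
])

```text
t: 35.92
tool_pos: [0.4355, 0.0397, 0.2688]
tool_rot: [2.063, 2.367, 0.003]
contact_force: [0.1, -0.3, 0.7]
opening: 0.0854
```

```bash
python3 - <<'E'
from h import *
print(ctrl.get_obs()['tool_pos'])
for n in('top','scene'):
    im,w=cloud(n);save('end_'+n,im);L=loc(w);q=L.reshape(-1,3);w0=np.load(n+'.npz')['w']
    for nm,y,lo,hi,r in(('st',-.184,.14,.156,.033),('t1',-.1415,.14,.156,.033),('t2',-.0985,.14,.156,.033),('f2',.05,.128,.14,.034),('f1',.1165,.128,.14,.034),('sf',.183,.128,.14,.034)):
        hw=.0215 if 't' in nm else .033
        s=q[(abs(q[:,1]-y)<hw)&(abs(q[:,0])<.04)&(q[:,2]>lo)&(q[:,2]<hi)]
        print(n,nm,len(s),'x',(s[:,0].min()*1000).round(1),(s[:,0].max()*1000).round(1),'y',(s[:,1].min()*1000).round(1),(s[:,1].max()*1000).round(1),'z %.4f'%np.median(s[:,2]))
    for nm,c in(('jack',(.475,-.01)),('b1',(.348,-.195)),('b2',(.339,-.417)),('yel',(.602,.324))):
        top(w0,c,.066,.13,.06);top(w,c,.066,.13,.06)
E
```

```text
[0.43554851 0.03971492 0.26881398]
top st 207 x -29.8 32.1 y -201.9 -163.3 z 0.1479
top t1 211 x -29.4 30.6 y -159.3 -120.3 z 0.1478
top t2 210 x -29.1 31.7 y -115.2 -77.3 z 0.1482
top f2 318 x -29.0 32.6 y 22.3 82.7 z 0.1349
top f1 325 x -28.3 30.9 y 88.0 148.8 z 0.1351
top sf 315 x -29.7 31.6 y 155.2 213.8 z 0.1350
n 224 c 472.8 -9.2 size 48.1 49.9 ang 43.4 z 0.0869 mean [471.5  -9.6  97.8]
few 7
n 328 c 348.4 -193.1 size 60.2 60.2 ang 44.0 z 0.0749 mean [ 348.6 -193.4   74.6]
n 331 c 348.5 -193.2 size 60.2 60.0 ang 46.7 z 0.0750 mean [ 348.6 -193.2   74.8]
n 340 c 339.0 -414.0 size 61.8 58.9 ang 32.8 z 0.0743 mean [ 338.8 -413.5   74.3]
n 336 c 338.0 -414.8 size 60.7 59.9 ang 40.1 z 0.0747 mean [ 338.7 -413.7   74.8]
n 312 c 601.7 326.4 size 59.6 60.1 ang 82.1 z 0.0746 mean [601.3 325.9  74.5]
n 304 c 602.1 326.4 size 58.9 60.4 ang 61.3 z 0.0749 mean [601.2 325.9  74.8]
scene st 184 x -33.9 31.7 y -204.5 -162.5 z 0.1485
scene t1 179 x -31.7 32.1 y -162.5 -120.3 z 0.1482
scene t2 189 x -32.0 31.2 y -119.8 -80.4 z 0.1484
scene f2 310 x -30.7 33.2 y 18.8 79.0 z 0.1355
scene f1 322 x -28.9 32.8 y 84.1 144.9 z 0.1349
scene sf 329 x -32.6 31.2 y 150.4 212.6 z 0.1348
n 252 c 478.6 -12.2 size 45.9 48.6 ang 18.5 z 0.0853 mean [480.2 -10.9  93.7]
n 257 c 478.6 -11.9 size 43.9 48.1 ang 21.9 z 0.0846 mean [480.2 -10.9  93. ]
n 204 c 348.9 -196.8 size 60.5 61.1 ang 54.6 z 0.0759 mean [ 351.2 -195.8   75.6]
n 208 c 348.1 -197.1 size 62.0 58.9 ang 23.7 z 0.0757 mean [ 351.1 -195.9   75.2]
n 197 c 338.6 -419.1 size 62.3 59.8 ang 53.3 z 0.0763 mean [ 341.4 -416.    75.6]
n 192 c 338.4 -415.3 size 62.9 61.4 ang 74.2 z 0.0767 mean [ 340.9 -415.6   76. ]
n 331 c 602.0 322.4 size 61.6 59.3 ang 26.8 z 0.0744 mean [604.7 322.8  74.4]
n 341 c 603.6 322.9 size 61.3 60.3 ang 3.4 z 0.0747 mean [605.5 322.9  74.4]
```

View pics/end_scene.png

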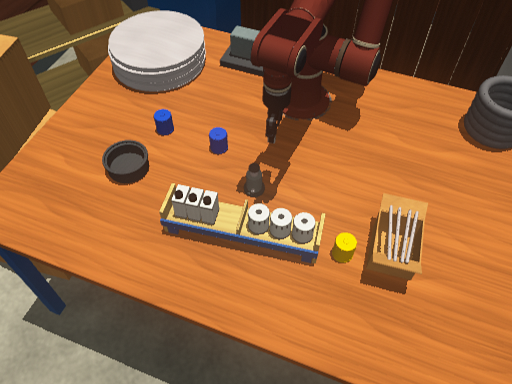

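The final scene view shows three tins in a row at (180–210,203), three filters in a row at (259–304,222), and the jack at (255,180), where it was. The arm is clear, so I'm handing in.

```bash
python3 -c "
from station import ctrl; print(ctrl.finish_job())"
```

```text
the job is handed in; nothing more can be done
None
```

The shelf is stocked and the job was handed in at about 36 s. Both loose tins stand beside the shelf tin in the right bay, and both bare-metal filters stand beside the shelf filter in the left bay. Each piece was lowered until it touched the board and only then released.

- **Tins:** the last checks put them within about 2 mm of the middle line and square to the shelf, with their caps to the back. The gaps between them are about 4–5 mm.
- **Filters:** they are also within about 2 mm of the middle line, with gaps of about 4–6 mm.
- **Pieces that had to stay put:** the shelf tin, shelf filter, and blue and yellow look-alikes measure as before, within camera noise. The jack was measured unmoved by the scene camera only, because the arm hid it from the top view. I checked the carton and drum only by eye in the final picture, and they look unmoved.
- **Disagreement:** the top and scene cameras differ by about 3–4 mm along y throughout. The wrist camera lies between them, and I placed by it.

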